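Set a rivet in the treadle press

ROBOT

A 6-joint arm with a two-finger parallel gripper is mounted at the origin on a cart in front of the work surface, level with it; the furniture and walls round the work are solid. World frame = base frame: x ahead of the robot, y to its left, z up, the work surface at z = 0. Lengths are in mm, angles in rad, forces in N, time in s.
With the tool pointing down it reaches from about 300 to 775 mm from the base axis. Payload 14.6 kg.
Tool frame: the origin (TCP) lies midway between the tips of the shut fingers; the grasp point (between the pads) lies behind it (manip.grip_depth is the z of the grasp point in the tool frame, in mm); z points along the fingers, y is the line along which they close (so a half turn about z gives the same grasp; the last joint's range is limited). The gripper opens to 94 mm and grips with 3 to 60 N. Pads are 16 mm wide; open, the fingers measure 119 mm over their backs; the gripper's body (75 mm by 177 mm) begins 78 mm behind the grasp point.
Start: joints at [1.124, 0.3, 1.521, -0, 1.321, -0.067], TCP at [203.901, 510.797, 205.446] pointing down, gripper open.
Joint ranges: [-3.03, 3.03], [-0.79, 2.21], [0.23, 2.52], [-1.04, 4.18], [0, 3.07], [-2.55, 2.55]. Speed limits (rad/s): [2.22, 2.22, 2.57, 3.14, 3.14, 3.14].

INTERFACE

Orientations are given as [roll, pitch, yaw] about the fixed x, y, z axes, in that order (R = Rz(yaw) Ry(pitch) Rx(roll)).
In Python, from cell import manip gives the robot as it stands.
- The arm moves only by the tool nudge_tcp, called after "Emit:" as name(argument=value, ...), one argument or row to a line, values as JSON. Schema: {"type":"object","properties":{"steps":{"type":"array","items":{"type":"array","items":{"type":"number"},"minItems":6,"maxItems":6},"minItems":1,"maxItems":5},"finger_gap":{"type":"number"},"grip_force":{"type":"number"},"only":{"type":"string"},"quiet":{"type":"boolean"},"lines":{"type":"string"}},"required":["steps"],"additionalProperties":false}. steps is a list of rows, 1 to 5 of them, each of 6 numbers: dx, dy, dz in units of 5 mm, then a rotation vector rx, ry, rz in units of 0.2 rad; each row is the pose to reach, as a shift and turn from the pose commanded when the call began, along the tool's axes at that moment; what a row does not reach only later rows make up. A row lasts 1/10 s, in which the tool goes at most 50 mm and 0.15 rad, less where a joint would pass 70% of its speed; a pose out of reach is approached as far as the arm can. finger_gap is the finger opening in mm, set as the call begins (left out keeps the last). The fingers move at their own pace and stop on an object; grip_force is the grip in N (left out, the last holds). Time passes only in rows, so rows that do not move let the fingers close. The tool returns the time, the measured TCP pose, the force, the opening and the grip force at its end. only (a regular expression) keeps the lines of the reply that match it, lines (a string "A,B") keeps lines A to B, and quiet returns only ok. Input that does not fit is refused with a message, and nothing moves.
- manip.read_state(): the state, without advancing time (a new reading comes with each control period).
- manip.camera(name): name is "scene" or "top"; returns (picture, depth): 384x512x3 uint8, red, green, blue; 384x512 float32, mm along the optical axis (not along the pixel's ray), 0 where there is no reading.
- manip.camera_info(name): a dict with "K" (3x3 intrinsics, pixels), "rvec" (rotation vector, rad) and "tvec" (3), from world to camera coordinates, as OpenCV has them. Camera axes: x right, y down, z forward; pixel columns grow to the right and rows downward; lengths in mm; the calibration is good to about 2 mm. A picture is of the moment at which its call begins. camera_info takes no time and is no camera call.
- manip.sign_off(): hands the job in; it is judged then, once.
The state is a dict: "clock": time; "joints": joint angles; "qd": joint speeds; "effort": joint torques, N m; "eef_pos": TCP position; "eef_rot": TCP orientation; "wrist_force": force on the tool from outside, world axes, zero at the start; "moment": the same for the moment, N m; "finger_gap": finger opening in mm; "finger_force": force on a finger pad.
Only numpy, scipy, OpenCV 4.12 (cv2) and the standard library are available. Lean on these libraries where they do the work, as an engineer would, in place of code of your own. Each camera call takes 0.05 s, during which the arm holds its last target. There are 200 camera calls.

TASK

The small green treadle press on the bench has a lap joint of two flat bars on its anvil, with one rivet still standing up under the ram. Swing the red-knobbed hold-down lever on the front of the head all the way down so that its shoe clamps the bars together, and only then press the pedal right down to its stop to set the rivet. Let the pedal come all the way back up and leave the bars in place, clamped under the shoe.

Things in the scene. Friction and masses are not known exactly. Their poses are not given: they have to be found in the camera images.
- press: Green bench-top treadle rivet press, fixed, 315 mm deep, 120 wide, 210 high, upright. Origin on the bench; +x runs from its front (pedal) to its back (column), z up. In its frame (mm): ram and rivet axis x -20, y 0; anvil top z 75; head x -62 to 88, y +-22, z 120 to 175 over the anvil, a dark rocker beam on top up to z 206. Pedal in front, lever on the head's front face.
- pedal (a joint): Pedal angle, rad: 0 = up, 0.18 = hard down on its stop. Dark U-shaped treadle that pivots about the press's y axis at press x 55, z 40 mm. A spring pushes it up and it rises by itself when let go; the pad takes about 5 N to start and 14 N at the stop with the rivet being set (the ram meets it at 0.12 rad). By push rod and rocker it drives the ram down 19 mm.
- pedal_pad (a point): Middle of the top of the pedal's black ribbed rubber pad, 78 mm (along press x) by 84 mm. At press (-161, 0, 83) mm with the pedal up and (-165, 0, 44) mm at the stop; nothing stands above it. Closed fingertips pushed straight down on it work the pedal.
- lever (a joint): Hold-down lever angle, rad: 0 = raised (arm leaning up, 0.9 above level, to the press's -y side), 0.9 = fully lowered (arm level along -y); starts at 0 to 0.15. Pivots about the press's x axis at press (-66, 0, 150) mm. Stiff by friction (about 3 to 4 N at the knob), it stays where it is left; its cam drives the shoe down onto the bars.
- lever_knob (a point): Centre of the red ball knob, 24 mm across, 90 mm from the lever's pivot, on the end of a 9 mm round steel arm; at press (-72, -56, 220) mm with the lever at 0 and (-72, -90, 150) mm fully lowered. Free above and in front; it can be pushed down from above with closed fingertips along its arc.
- work: Loose lap joint of two flat bars, 120 x 40 mm, 6 mm thick where they overlap (aluminium bar below, steel bar above), lying along the press's x axis on the anvil between two low side guides and an end stop. Origin on its underside, below the standing rivet: at press (-20, 0, 75) mm. One rivet, 30 mm behind, is already set.
- rivet (a joint): How far the standing brass rivet has been set, in m: 0 = standing proud, about 0.0065 = set with its head flat on the bars; it resists with about 8 N and stays where the ram leaves it.
- rivet_top (a point): Top of the standing rivet's 13 mm brass head: 15 mm above the work's underside when proud, 8.5 mm when set.
- shoe: Steel shoe, 15 x 30 mm, 6 mm thick, sprung on the presser bar, 27 mm in front of the ram; origin in the middle of its underside, 11 mm above the bars with the lever raised. It meets the bars with the lever at about 0.80 rad and presses on them with about 8 N at 0.90.

How it is judged (in metres and radians):
On the way, in this order (a step that is already met when the one before it is completed fails the run):
1. the hold-down lever is swung fully down and its shoe presses on the bars, the rivet still standing (value of joint lever above 0.8 rad and contact force between shoe and work above 1 N and value of joint rivet below 0.002 m), for 0.2 s.
2. the pedal is pressed down to its stop with the bars clamped (value of joint pedal above 0.168 rad and value of joint lever above 0.8 rad), for 0.2 s.
At the end, for the whole second after the job is handed in: The rivet is set (at least 5 of its 6.5 mm), the hold-down lever is fully down (at least 0.80 of 0.90 rad) with its shoe pressing on the bars, the bars lie within 4 mm of where they lay on the anvil, at rest, and the pedal is back up (under 0.03 rad) (value of joint lever above 0.8 rad and contact force between shoe and work above 1 N and value of joint rivet above 0.005 m and value of joint pedal below 0.03 rad and x of work in the frame of press between -0.024 and -0.016 m and y of work in the frame of press between -0.004 and 0.004 m and linear speed of work below 0.02 m/s); the robot touches nothing.
It fails at once if the rivet is driven while the hold-down lever is not lowered (value of joint rivet above 0.002 m and value of joint lever below 0.75 rad).
It also fails if it takes over 38 s, if anything falls off the work surface, if the arm or the gripper's body presses on something with over 40 N, if the wrist force passes 120 N, or if a joint passes its speed limit or range.

## Working session

There is one attempt and no reset: what is moved stays moved. The work goes in short steps, Python scripts to look and compute and a tool call to move; the robot and the scene stay as the last step left them, time stands still between calls to the robot, and variables do not carry over. Pictures are saved under pics/ and viewed, at most 10 in all, crops included, and the job is handed in when it is done.

```bash
ls; mkdir -p pics; python3 - <<'E'
from cell import manip
import cv2,numpy as np
for n in("scene","top"):
    p,d=manip.camera(n); cv2.imwrite(f"pics/{n}0.png",p[:,:,::-1]); np.savez(f"{n}0.npz",p=p,d=d)
    i=manip.camera_info(n); print(n,i)
s=manip.read_state();print(s["clock"],s["eef_pos"],s["eef_rot"],s["wrist_force"])
E
```

```text
cell.py
pics
scene {'K': array([[358.68877762,   0.        , 249.68016315],
       [  0.        , 358.68877762, 196.84753518],
       [  0.        ,   0.        ,   1.        ]]), 'rvec': array([ 2.43047638, -0.41076465,  0.12141709]), 'tvec': array([-655.91061815,  244.62513332,  839.80521262])}
top {'K': array([[456.18931178,   0.        , 254.32407121],
       [  0.        , 456.18931178, 190.06560763],
       [  0.        ,   0.        ,   1.        ]]), 'rvec': array([ 2.1110336 , -2.11432465,  0.21718433]), 'tvec': array([-18.52790429, 710.23614592, 861.30116956])}
0.1 [203.8198884  510.5930729  204.95199053] [-3.14057909e+00 -3.52734494e-05  2.76179592e+00] [-0.50731301 -0.09633038 -0.02273693]
```

View pics/scene0.png

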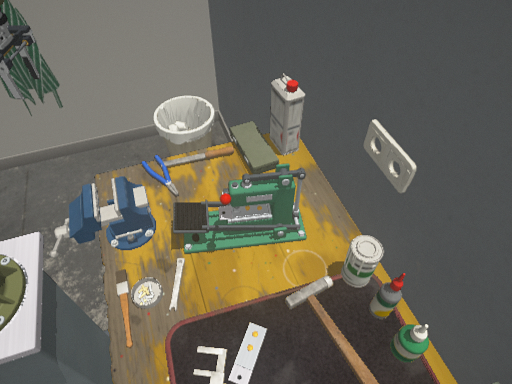

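View pics/top0.png

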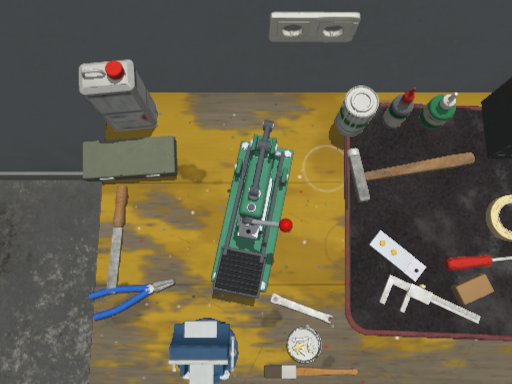

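The scene view shows the press with its pedal pad at about (190,216) and the red knob at (226,199). In the top view the pad is at (240,270), the knob at (286,225) and the column towards (268,125).

```bash
cat > h.py <<'E'
from cell import manip
import cv2,numpy as np
def cam(n):
    i=manip.camera_info(n); R=cv2.Rodrigues(np.array(i["rvec"]))[0]; return np.array(i["K"]),R,np.array(i["tvec"]).reshape(3)
def cloud(n,d):
    K,R,t=cam(n); v,u=np.mgrid[:d.shape[0],:d.shape[1]]
    c=np.stack([(u-K[0,2])/K[0,0]*d,(v-K[1,2])/K[1,1]*d,d],-1); return (c-t)@R
def red(n,p,near):
    h=cv2.cvtColor(p,cv2.COLOR_RGB2HSV); m=(((h[...,0]<6)|(h[...,0]>174))&(h[...,1]>170)&(h[...,2]>70)).astype(np.uint8)
    k,l,s,c=cv2.connectedComponentsWithStats(m); 
    j=min([j for j in range(1,k) if s[j,4]>20],key=lambda j:np.hypot(*(c[j]-near))); return c[j],s[j]
def tri(a,b):
    P=[]
    for n in("scene","top"):
        K,R,t=cam(n);P.append(K@np.c_[R,t])
    X=cv2.triangulatePoints(P[0],P[1],np.array(a,float).reshape(2,1),np.array(b,float).reshape(2,1));return (X[:3]/X[3]).ravel()
E
python3 - <<'E'
from h import *
S=np.load("scene0.npz");T=np.load("top0.npz")
a,sa=red("scene",S["p"],(226,199));b,sb=red("top",T["p"],(286,225));print(a,sa,b,sb)
print("knob tri",tri(a,b))
for n,D,c in(("scene",S,a),("top",T,b)):
    X=cloud(n,D["d"]);print(n,X[int(c[1]),int(c[0])])
    h=cv2.cvtColor(D["p"],cv2.COLOR_RGB2HSV)
    g=(h[...,0]>65)&(h[...,0]<90)&(h[...,1]>120)
    roi=np.zeros_like(g)
    if n=="top": roi[120:300,205:300]=1
    else: roi[160:255,165:310]=1
    dark=(h[...,2]<75)&roi
    for nm,m in(("green base z<35",g&roi&(X[...,2]<35)&(X[...,2]>3)),("pad",dark&(X[...,2]>70)&(X[...,2]<95)),("head",g&roi&(X[...,2]>160)&(X[...,2]<190))):
        if nm=="pad":
            k,l,s,c2=cv2.connectedComponentsWithStats(m.astype(np.uint8)); m=l==1+np.argmax(s[1:,4])
        Q=X[m]; r=cv2.minAreaRect(Q[:,:2].astype(np.float32)); print(n,nm,len(Q),np.median(Q,0).round(1),r)
E
```

```text
[225.27906977 198.45348837] [220 194  11  10  86] [285.06349206 224.75396825] [279 219  13  13 126]
knob tri [619.82760526 -72.26656274 210.89316918]
scene [616.46181315 -79.69101742 221.80192531]
scene green base z<35 0 [nan nan nan] ((0.0, 0.0), (0.0, 0.0), 0.0)
scene pad 827 [541.2   4.6  83.9] ((547.5132446289062, 3.8417739868164062), (84.83293914794922, 84.19235229492188), 78.99644470214844)
scene head 0 [nan nan nan] ((0.0, 0.0), (0.0, 0.0), 0.0)
top [620.41179188 -71.41670294 222.88114294]
top green base z<35 838 [669.8 -44.2  13.4] ((671.8527221679688, -15.715217590332031), (115.20325469970703, 308.5945129394531), 78.07534790039062)
top pad 1643 [544.6  10.2  82.5] ((545.2164916992188, 10.073982238769531), (84.39566802978516, 78.3306655883789), 78.12437438964844)
top head 371 [703.9 -28.1 174.4] ((716.888427734375, -26.2584228515625), (36.969398498535156, 146.48094177246094), 78.51499938964844)
  return _methods._mean(a, axis=axis, dtype=dtype,
  ret = um.true_divide(
```

Units first: shifts go in units of 5 mm and turns go in units of 0.2 rad. So -100 mm is -20, -50 mm is -10.

```bash
cat > go.py <<'E'
# usage: go.py x y z -> delta in tool axes and rotation (tool down, tool y along press y)
import sys
from h import *
from scipy.spatial.transform import Rotation as Ro
s=manip.read_state();R=Ro.from_euler('xyz',s["eef_rot"])
G=Ro.from_euler('xyz',[np.pi,0,np.radians(180-11.8)])
print(s["clock"],np.round(s["eef_pos"],1),np.round(s["eef_rot"],3),"F",np.round(s["wrist_force"],1))
print("d",R.inv().apply(np.array(sys.argv[1:4],float)-s["eef_pos"]).round(1),"rot",(R.inv()*G).as_rotvec().round(3))
E
```

Emit:
nudge_tcp(
  steps=[
    [0,0,-10,0,0,0],
    [-4,-2,-19,0,0,0],
    [-12,-8,-20,0,0,0],
    [-20,-13,-20,0,0,0],
    [-28.4,-18,-20,0,0,0],
  ],
  finger_gap=0,
  grip_force=20,
)

```text
clock: 0.6
eef_pos: [302.9, 373.1, 305.5]
eef_rot: [3.141, 0.0, 2.763]
wrist_force: [-0.3, 0.3, 0.1]
finger_gap: 57.4
finger_force: 0.0
```

Emit:
nudge_tcp(
  steps=[
    [-8.4,-5.4,0,0,0,0],
    [-16.8,-10.8,0,0,0,0],
    [-25.2,-16.2,0,0,0,0],
    [-33.6,-21.6,0,0,0,0],
    [-42,-27,0,0,0,0],
  ],
)

```text
clock: 1.1
eef_pos: [448.1, 169.4, 305.4]
eef_rot: [3.142, -0.0, 2.762]
wrist_force: [0.4, 1.0, 0.1]
finger_gap: 17.3
finger_force: 0.0
```

```bash
python3 go.py 620 -72 300; python3 -c "from cell import manip;print(manip.grip_depth)"
```

```text
1.1 [448.1 169.4 305.4] [ 3.142 -0.     2.762] F [0.4 1.  0.1]
d [-249.1 -160.5    5.4] rot [ 0.    -0.    -0.174]
-18.8
```

Scaled: -208 mm is -41.6, -168 mm is -33.6, -0.174 rad is -0.87.

Emit:
nudge_tcp(
  steps=[
    [-8.4,-5.4,0,0,0,0],
    [-16.8,-10.8,0,0,0,0],
    [-25.2,-16.2,0,0,0,-0.25],
    [-33.6,-21.6,0,0,0,-0.5],
    [-41.6,-27,0,0,0,-0.87],
  ],
)

```text
clock: 1.6
eef_pos: [591.3, -33.2, 305.0]
eef_rot: [-3.142, -0.001, 2.938]
wrist_force: [-0.2, 0.3, 0.1]
finger_gap: 0.2
finger_force: 0.0
```

Emit:
nudge_tcp(
  steps=[
    [-3,-2,2,0,0,0],
    [-7,-5,6,0,0,0],
    [-7,-5,6,0,0,0],
    [-7,-5,6,0,0,0],
  ],
)

```text
clock: 2.0
eef_pos: [619.4, -62.7, 275.0]
eef_rot: [3.142, -0.001, 2.935]
wrist_force: [-0.6, -0.7, 0.7]
finger_gap: 0.5
finger_force: 0.0
```

```bash
python3 go.py 620 -72 240; python3 - <<'E'
from h import *
p,d=manip.camera("scene");q,e=manip.camera("top")
cv2.imwrite("pics/s1.png",np.hstack([cv2.resize(p[150:270,140:320],(400,267),interpolation=2),cv2.resize(q[120:320,190:340],(400,533))[133:400]])[:,:,::-1])
E
```

```text
2.0 [619.4 -62.7 275. ] [ 3.142e+00 -1.000e-03  2.935e+00] F [-0.6 -0.7  0.7]
d [-2.5 -9.  35. ] rot [ 0.    -0.001 -0.   ]
```

View pics/s1.png

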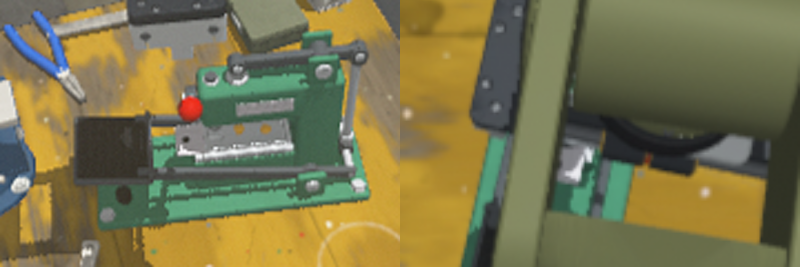

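The scene crop shows the closed fingertips right above the red knob: tips at about (180,50) in the crop, knob at (190,108). I'll come down onto it and follow the arc.

Emit:
nudge_tcp(
  steps=[
    [0,-1.8,3,0,0,0],
    [0,-1.8,8,0,0,0],
    [0,-1.8,9.4,0,0,0],
    [0,-2.2,10.4,0,0,0],
    [0,-2.6,11.2,0,0,0],
  ],
)

```text
clock: 2.6
eef_pos: [617.2, -75.5, 221.0]
eef_rot: [-3.141, 0.002, 2.936]
wrist_force: [-5.1, -3.3, 9.1]
finger_gap: 0.6
finger_force: 4.3
```

Emit:
nudge_tcp(
  steps=[
    [0,-0.6,0.6,0,0,0],
    [0,-1,1.2,0,0,0],
    [0,-1.6,2.2,0,0,0],
    [0,-2,2.8,0,0,0],
    [0,-2.4,3.6,0,0,0],
  ],
)

```text
clock: 3.1
eef_pos: [615.0, -88.6, 203.6]
eef_rot: [-3.14, 0.004, 2.935]
wrist_force: [-3.7, -7.1, 9.1]
finger_gap: 0.7
finger_force: 4.7
```

```bash
python3 go.py 613.8 -96.6 162
```

```text
3.1 [615.  -88.6 203.6] [-3.14   0.004  2.935] F [-3.7 -7.1  9.1]
d [-0.3 -8.  41.7] rot [-0.002  0.004 -0.   ]
```

Emit:
nudge_tcp(
  steps=[
    [0,-0.4,1.2,0,0,0],
    [0,-0.8,2.2,0,0,0],
    [0,-1,3.4,0,0,0],
    [0,-1.2,4.4,0,0,0],
    [0,-1.4,5.4,0,0,0],
  ],
)

```text
clock: 3.6
eef_pos: [613.5, -94.5, 175.2]
eef_rot: [-3.141, 0.002, 2.936]
wrist_force: [-0.5, -2.5, 3.6]
finger_gap: 0.6
finger_force: 1.9
```

Emit:
nudge_tcp(
  steps=[
    [0,-0.2,1,0,0,0],
    [0,-0.2,1.8,0,0,0],
    [0,-0.2,2.4,0,0,0],
    [0,-0.2,2.8,0,0,0],
    [0,-0.2,2.8,0,0,0],
  ],
)

```text
clock: 4.1
eef_pos: [613.1, -95.1, 161.7]
eef_rot: [-3.141, 0.001, 2.936]
wrist_force: [-4.2, -2.1, 12.9]
finger_gap: 0.4
finger_force: 6.6
```

```bash
python3 go.py 613.8 -96.6 162;python3 - <<'E'
from h import *
p,d=manip.camera("scene");c,s=red("scene",p,(226,220));print(c,s)
K,R,t=cam("scene");print("expected",cv2.projectPoints(np.array([[613.8,-96.6,150.]]),cv2.Rodrigues(R)[0],t,K,None)[0])
cv2.imwrite("pics/s2.png",cv2.resize(p[150:270,140:320],(720,480),interpolation=2)[:,:,::-1])
E
```

```text
4.1 [613.1 -95.1 161.7] [-3.141e+00  1.000e-03  2.936e+00] F [-4.2 -2.1 12.9]
d [-0.9 -1.3 -0.3] rot [-0.     0.001  0.   ]
[292.40909091  85.07954545] [288  80  10  12  88]
expected [[[228.3496356  224.64607644]]]
```

View pics/s2.png

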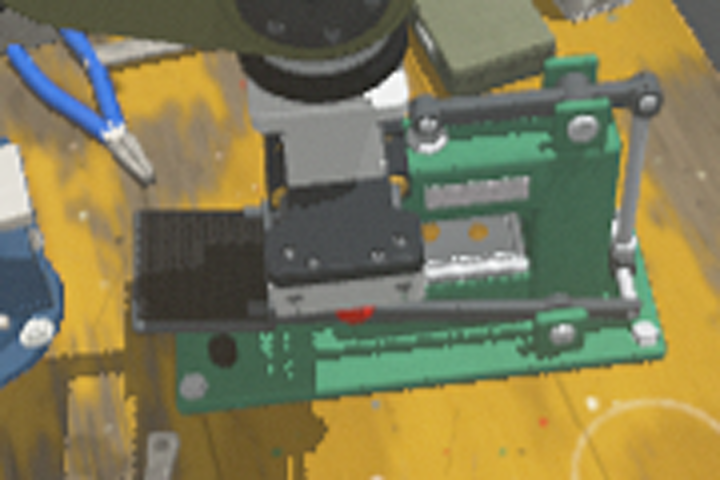

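The knob shows below the gripper at crop (352,312), i.e. pixel (228,228), close to the lowered position. I'll press a little further to confirm the stop.

Emit:
nudge_tcp(
  steps=[
    [0,-0.2,0.4,0,0,0],
    [0,-0.2,0.6,0,0,0],
    [0,-0.2,0.8,0,0,0],
    [0,-0.2,0.8,0,0,0],
  ],
)

```text
clock: 4.55
eef_pos: [613.6, -95.4, 161.1]
eef_rot: [3.141, 0.005, 2.936]
wrist_force: [-13.6, 3.6, 38.0]
finger_gap: 0.3
finger_force: 19.2
```

Emit:
nudge_tcp(
  steps=[
    [0,0,-2,0,0,0],
    [0,0,-8,0,0,0],
    [0,0,-16,0,0,0],
    [0,0,-22,0,0,0],
  ],
)

```text
clock: 4.95
eef_pos: [612.7, -95.4, 268.1]
eef_rot: [3.141, 0.0, 2.936]
wrist_force: [0.1, -0.2, -0.1]
finger_gap: 0.3
finger_force: 0.0
```

Emit:
nudge_tcp(
  steps=[
    [8,2,0,0,0,0],
    [18,6,0,0,0,0],
    [18.2,12,0,0,0,0],
    [18.4,18.4,0,0,0,0],
    [18.4,18.4,0,0,0,0],
  ],
)

```text
clock: 5.45
eef_pos: [541.3, 16.1, 266.1]
eef_rot: [3.141, -0.001, 2.939]
wrist_force: [-0.6, 0.2, -0.2]
finger_gap: 0.3
finger_force: 0.0
```

```bash
python3 go.py 541 10.3 90; python3 - <<'E'
from h import *
p,d=manip.camera("scene");c,s=red("scene",p,(228,224));
q,e=manip.camera("top");b,s=red("top",q,(290,225));print(c,b)
cv2.imwrite("pics/s3.png",cv2.resize(p[150:270,140:320],(720,480),interpolation=2)[:,:,::-1])
print(tri(c,b))
E
```

```text
5.45 [541.3  16.1 266.1] [ 3.141e+00 -1.000e-03  2.939e+00] F [-0.6  0.2 -0.2]
d [ -1.1  -5.9 176.1] rot [ 0.001 -0.001  0.003]
[227.91463415 224.97560976] [296.18269231 231.82692308]
[614.49134345 -96.66186626 149.45427173]
```

View pics/s3.png

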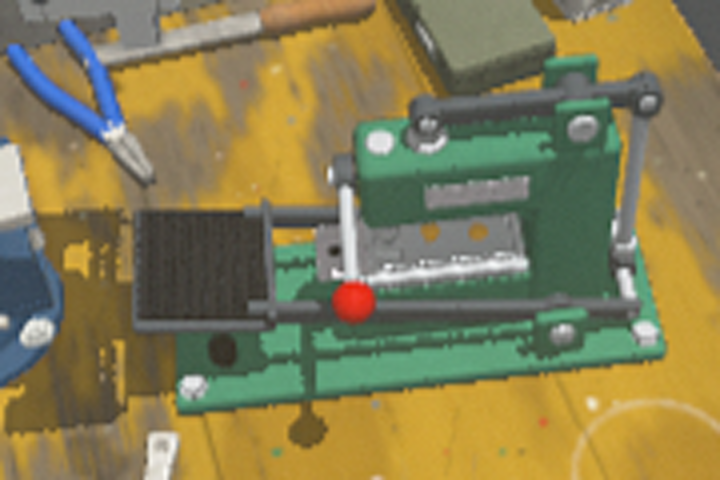

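The lever is fully down: the knob is at (352,302) in the crop and triangulates to (614,-97,149). Next is the pedal.

Emit:
nudge_tcp(
  steps=[
    [0,-1.2,9,0,0,0],
    [0,-1.2,18,0,0,0],
    [0,-1.2,27,0,0,0],
    [0,-1.2,33,0,0,0],
    [0,-1.2,34.8,0,0,0],
  ],
)

```text
clock: 6.05
eef_pos: [538.5, 6.1, 89.1]
eef_rot: [-3.141, -0.006, 2.935]
wrist_force: [-0.5, -0.3, -1.1]
finger_gap: 0.6
finger_force: 0.0
```

Emit:
nudge_tcp(
  steps=[
    [0,0,1,0,0,0],
    [0,0,2,0,0,0],
    [0,0,3,0,0,0],
    [0,0,4,0,0,0],
    [0,0,5,0,0,0],
  ],
)

```text
clock: 6.55
eef_pos: [540.8, 6.9, 68.9]
eef_rot: [3.141, 0.002, 2.936]
wrist_force: [-3.3, 0.4, 6.9]
finger_gap: 0.4
finger_force: 3.3
```

Emit:
nudge_tcp(
  steps=[
    [0,0,1,0,0,0],
    [0,0,2,0,0,0],
    [0,0,3,0,0,0],
    [0,0,3.8,0,0,0],
    [0,0,4.4,0,0,0],
  ],
)

```text
clock: 7.05
eef_pos: [540.2, 7.0, 46.9]
eef_rot: [3.141, 0.0, 2.936]
wrist_force: [-10.3, 1.5, 13.1]
finger_gap: 0.1
finger_force: 6.5
```

```bash
python3 go.py 541 10.3 44
```

```text
7.05 [540.2   7.   46.9] [3.141 0.    2.936] F [-10.3   1.5  13.1]
d [-0.1  3.4  2.9] rot [0. 0. 0.]
```

Emit:
nudge_tcp(
  steps=[
    [0,0,0.4,0,0,0],
    [0,0,0.8,0,0,0],
    [0,0,1,0,0,0],
    [0,0,1,0,0,0],
    [0,0,1,0,0,0],
  ],
)

```text
clock: 7.55
eef_pos: [540.2, 7.0, 42.8]
eef_rot: [3.141, 0.0, 2.936]
wrist_force: [-14.5, 2.1, 22.2]
finger_gap: 0.6
finger_force: 11.2
```

Emit:
nudge_tcp(
  steps=[
    [0,0,0.2,0,0,0],
    [0,0,0.4,0,0,0],
    [0,0,0.4,0,0,0],
    [0,0,0.4,0,0,0],
    [0,0,0.4,0,0,0],
  ],
)

```text
clock: 8.05
eef_pos: [540.3, 7.0, 42.2]
eef_rot: [3.141, 0.001, 2.936]
wrist_force: [-22.4, 1.3, 40.9]
finger_gap: 0.9
finger_force: 20.1
```

It has reached the stop: the force rose to 41 N while the tip moved only 0.6 mm. Releasing now.

Emit:
nudge_tcp(
  steps=[
    [0,0,-1.6,0,0,0],
    [0,0,-3.2,0,0,0],
    [0,0,-5,0,0,0],
    [0,0,-7,0,0,0],
    [0,0,-9,0,0,0],
  ],
)

```text
clock: 8.55
eef_pos: [541.4, 6.8, 85.4]
eef_rot: [3.141, 0.003, 2.936]
wrist_force: [-0.8, 1.1, 0.6]
finger_gap: 0.4
finger_force: 0.0
```

Emit:
nudge_tcp(
  steps=[
    [0,0,-4,0,0,0],
    [0,0,-12,0,0,0],
    [0,0,-21,0,0,0],
    [0,0,-30,0,0,0],
    [0,0,-38,0,0,0],
  ],
)

```text
clock: 9.05
eef_pos: [539.7, 7.0, 276.3]
eef_rot: [3.141, 0.001, 2.936]
wrist_force: [0.1, -0.1, -0.5]
finger_gap: 0.3
finger_force: 0.0
```

Emit:
nudge_tcp(
  steps=[
    [8,4,0,0,0,0],
    [16,10,0,0,0,0],
    [23,16,0,0,0,0],
    [23,16,0,0,0,0],
    [23,16,0,0,0,0],
  ],
)

```text
clock: 9.55
eef_pos: [443.6, 109.2, 274.1]
eef_rot: [3.141, 0.001, 2.938]
wrist_force: [-0.5, 0.1, 0.1]
finger_gap: 0.3
finger_force: 0.0
```

```bash
python3 - <<'E'
from h import *
p,d=manip.camera("scene");c,s=red("scene",p,(228,224));
q,e=manip.camera("top");b,s=red("top",q,(290,225));print(c,b,tri(c,b))
X=cloud("scene",d)[207:228,178:202];print("pad z",np.median(X[...,2]))
cv2.imwrite("pics/s4.png",cv2.resize(p[150:270,140:320],(720,480),interpolation=2)[:,:,::-1])
s=manip.read_state();print(s["clock"],s["eef_pos"],s["wrist_force"])
E
```

```text
[227.91463415 224.97560976] [296.18269231 231.82692308] [614.49134345 -96.66186626 149.45427173]
pad z 83.84599054765533
9.65 [444.33323806 108.20923194 273.54039116] [-0.20095191  0.51811168 -0.14576421]
```

View pics/s4.png

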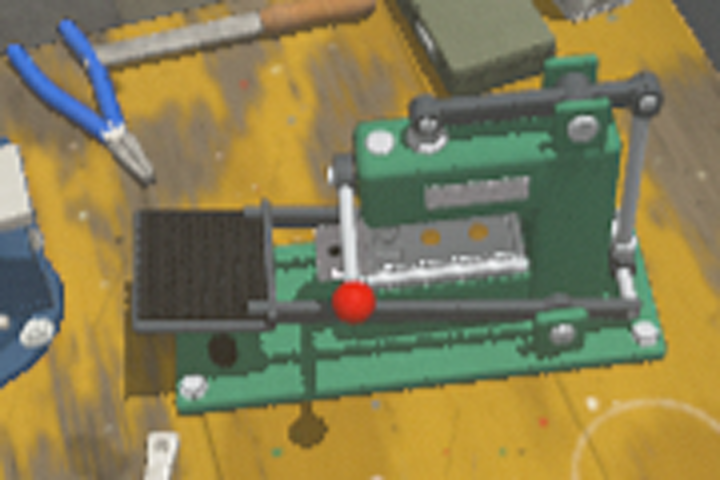

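The pedal is back up, with its pad at z 84. The knob is still at (352,302), so the lever is down, and the bars at (430,245) have not moved. Handing in.

```bash
python3 -c "from cell import manip;print(manip.sign_off())"
```

```text
the job is handed in; nothing more can be done
None
```

I lowered the lever fully, pressed the pedal to its stop to set the rivet, let it come back up with the bars still in place under the shoe, and handed the job in; the rivet's final height was not measured, and no verdict was returned.

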